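# Clamp a leaf cassette under a rising-screw clamp

## Robot

A 6-joint arm with a two-finger parallel gripper is mounted at the origin on the work surface. World frame = base frame: x ahead of the robot, y to its left, z up, the work surface at z = 0. Lengths are in m, angles in degrees, forces in N, time in s.
With the tool pointing down it reaches from about 0.325 to 0.85 m from the base axis. Payload 15.5 kg.
Tool frame: the origin (TCP) lies at the very end of the fingers, on their centre line; the grasp point (between the pads) lies arm.grip_depth behind it (arm.grip_depth is the distance from the TCP to the grasp point, in m); z points along the fingers, y is the line along which they close (so a half turn about z gives the same grasp; the last joint's range is limited). The gripper opens to 91 mm and grips with 3 to 60 N. Pads are 32 mm wide; open, the fingers measure 118 mm over their backs; the gripper's body (76 mm by 178 mm) begins 60 mm behind the grasp point.
Start: joints at [-82.363, 28.281, 77.091, -0, 74.628, -5.472], TCP at [0.142, -0.609, 0.214] pointing down, gripper open.
Joint ranges: [-166.48, 166.48], [-47.26, 123.95], [12.59, 153.08], [-70.14, 250.14], [6.76, 159.57], [-176.63, 176.63]. Speed limits (degrees/s): [108.29, 108.29, 147.25, 172.46, 172.46, 172.46].

## Interface

Orientations are given as a 3x3 rotation matrix whose columns are the frame's x, y, z axes.
In Python, from rig import arm gives the robot as it stands. Calls block until the motion is done:
- arm.move_to(position, orientation): joint-space move of the TCP to a pose.
- arm.move_l(position, orientation=None, feed=0.15): straight line of the TCP; orientation=None keeps the orientation; feed is the mean speed in m/s.
- arm.move_joints(angles): joint-space move.
- arm.grip(opening): finger opening in m; the grip force is fixed at half the most; returns when the fingers have stopped.
- arm.sleep(seconds).
- arm.solve_ik(position, orientation): joint angles nearest the present ones, or None.
- arm.snapshot(name): name is "scene" or "top"; returns the picture (384x512x3 uint8, red, green, blue); there is no depth.
- arm.get_calibration(name): a dict with "intrinsics" (3x3 intrinsics, pixels), "k1" (the pictures are not rectified: a ray, as slopes to the right and down, at radius r is drawn at 1 + k1 r^2 times it, then the intrinsics apply), "cam_to_world" (4x4, takes a point from camera to world coordinates). Camera axes: x right, y down, z forward; pixel columns grow to the right and rows downward; lengths in m; the calibration is good to about 2 mm. A picture is of the moment at which its call begins. get_calibration takes no time and is no camera call.
A pose or a line that the arm cannot do raises arm.Unreachable and nothing moves.
- arm.sign_off(): hands the job in; it is judged then, once.
Readings, each from a call of its own:
- arm.current_t(): time.
- arm.current_joint_positions(): joint angles.
- arm.current_dq(): joint speeds.
- arm.current_tau(): joint torques, N m.
- arm.current_ee_pos(): TCP position.
- arm.current_tool_rot(): TCP orientation.
- arm.current_force(): force on the tool from outside, world axes, zero at the start.
- arm.current_torque(): the same for the moment, N m.
- arm.current_width(): finger opening in m.
- arm.current_grasp_force(): force on a finger pad.
Only numpy, scipy, OpenCV 4.12 (cv2) and the standard library are available. Lean on these libraries where they do the work, as an engineer would, in place of code of your own. Each camera call takes 0.05 s, during which the arm holds its last target. There are 200 camera calls.

## Task

Push the flat leaf cassette fully home against the back stop of the screw clamp, then turn the clamp's square knob clockwise, letting your grip sink with it without dragging on it, until the pad holds the cassette snugly: about 20 N, not so hard that it cracks. Leave it clamped, let go, and leave the other things on the bench alone.

Things in the scene. Friction and masses are not known exactly. Their poses are not given: they have to be found in the camera images.
- clamp: Grey screw clamp, bolted down. Origin on the bench under the screw's axis; x points home (to the back stop), z up. Base plate 12 mm thick, x -100 to +80 mm, 90 mm wide; on it two guide rails 10 mm high, 49 mm apart, x -35 to +30. Column (56 wide) at x +30 to +70, its face is the back stop; its head (40 wide, x -20 to +70, z 65 to 85 mm) overhangs the rails and carries the screw. Open end: -x.
- foot: The clamp's screw (12 mm steel stem) with a round soft rubber pad 20 mm across under it; origin: centre of the pad's underside when unloaded. It does not turn but moves straight down 4 mm per rad (25 mm a turn) that the knob turns clockwise seen from above. It starts 31 to 35.5 mm above the bench and meets the cassette after 0.6 to 2.6 rad. Self-locking up to 45 N: it stays where it is left.
- knob: Black square hand knob on top of the screw: 30 x 30 mm (along its x and y), from 8 mm below to 18 mm above its origin, which lies on the screw's axis 86 mm above the foot's origin. Below it a 22 mm collar 5 mm high, then bare stem; the clamp's head is at least 10 mm below the collar. Grip it from above across two flats. It sinks 4 mm per rad turned clockwise (seen from above).
- knob_grip (a point): The middle of the knob, 5 mm above its origin, axes as the knob's. Turning takes 0.18 N m of steady friction and, once the pad bears on the cassette, 0.004 N m more per N of clamping: 0.08 N m more at 20 N. The rubber pad gives 1 mm per 35 N (140 N per rad). Stop by the felt rise; friction alone can leave a resting torque of either sign. The knob's seat is sprung along the axis, 1 mm per 8 N: 2.5 mm off its seat it is damaged.
- cassette: Flat white leaf cassette, 90 x 46 mm, 13 to 16.5 mm thick (not known: it depends on the leaf inside), about 160 g, loose. Origin: centre of its underside; x along its length, pointing home. It lies on the clamp's base plate between the rails, 18 to 35 mm short of the stop. Home, its far end touches the stop: origin at x = -15 mm, near end at x = -60 mm in the clamp's frame.
- dish: Single closed round plastic dish with a leaf, 93 mm across, 16 mm high, loose, to be left alone. Origin: centre of its underside.
- dish_stack: Stack of four such dishes, 62 mm high, one loose piece, to be left alone. Origin: centre of its underside.
- pot_a: Small lidded sample pot with a paper label, 42 mm across, 50 mm high, loose, to be left alone. Origin: centre of its underside.
- pot_b: Like pot_a, without a label, to be left alone.
- magnifier: Hand magnifier lying flat, lens 92 mm across, 14 mm high, to be left alone. Origin: under the lens's centre; the handle reaches 167 mm along -x.
- tweezers: Steel tweezers lying flat, 120 mm long, 4 mm high, to be left alone. Origin: under their middle, x along them.
- brush: Flat brush lying on the bench, 170 mm long, to be left alone.
Mind the look-alikes: they are no part of the job. Of the things like the cassette, leave any that is purple; of the rest the larger one is meant.

How it is judged:
By the outcome, as a careful person would: the job done as asked, in the order asked, and still so for the second after the job is handed in, with the robot touching nothing.
It also fails if it takes over 67 s, if anything falls off the work surface, if the arm or the gripper's body presses on something with over 40 N, if the wrist force passes 120 N, or if a joint passes its speed limit or range.

## Working session

There is one attempt and no reset: what is moved stays moved. The work goes in short steps, each a Python script; the robot and the scene stay as the last script left them, time stands still between calls to the robot, and variables do not carry over. Pictures are saved under pics/ and viewed, at most 10 in all, crops included, and the job is handed in when it is done.

```bash
ls; mkdir -p pics
python3 - <<'E'
from rig import arm
import cv2, numpy as np
for n in("scene","top"):
    im=arm.snapshot(n); cv2.imwrite(f"pics/{n}0.png",cv2.resize(im[:,:,::-1],(800,600),interpolation=cv2.INTER_CUBIC))
    c=arm.get_calibration(n); print(n,c)
print(arm.grip_depth,arm.current_t(),arm.current_tool_rot())
E
```

```text
pics
scene {'intrinsics': array([[401.83499504,   0.        , 256.84897627],
       [  0.        , 401.83499504, 188.96980747],
       [  0.        ,   0.        ,   1.        ]]), 'k1': -0.059628365729868904, 'cam_to_world': array([[-0.30346622,  0.70704334, -0.63874718,  1.22049941],
       [ 0.95267833,  0.21271233, -0.21715768,  0.22336396],
       [-0.01767049, -0.67442062, -0.73813588,  0.89437224],
       [ 0.        ,  0.        ,  0.        ,  1.        ]])}
top {'intrinsics': array([[417.56849038,   0.        , 261.5820008 ],
       [  0.        , 417.56849038, 188.49914625],
       [  0.        ,   0.        ,   1.        ]]), 'k1': -0.14527411899497475, 'cam_to_world': array([[-0.05921335, -0.97603403,  0.20940717,  0.33953753],
       [-0.99824188,  0.05734213, -0.01500126,  0.02176678],
       [ 0.00263389, -0.20992728, -0.97771346,  1.0535864 ],
       [ 0.        ,  0.        ,  0.        ,  1.        ]])}
0.0188 0.1 [[ 9.73941692e-01  2.26798501e-01 -1.42020535e-04]
 [ 2.26798524e-01 -9.73941139e-01  1.04283893e-03]
 [ 9.81946650e-05 -1.04787436e-03 -9.99999446e-01]]
```

View pics/scene0.png

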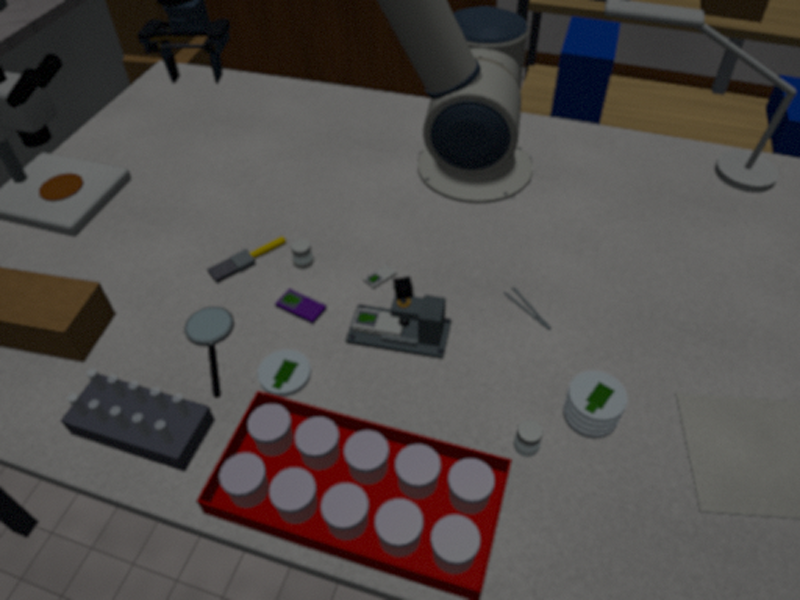

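View pics/top0.png

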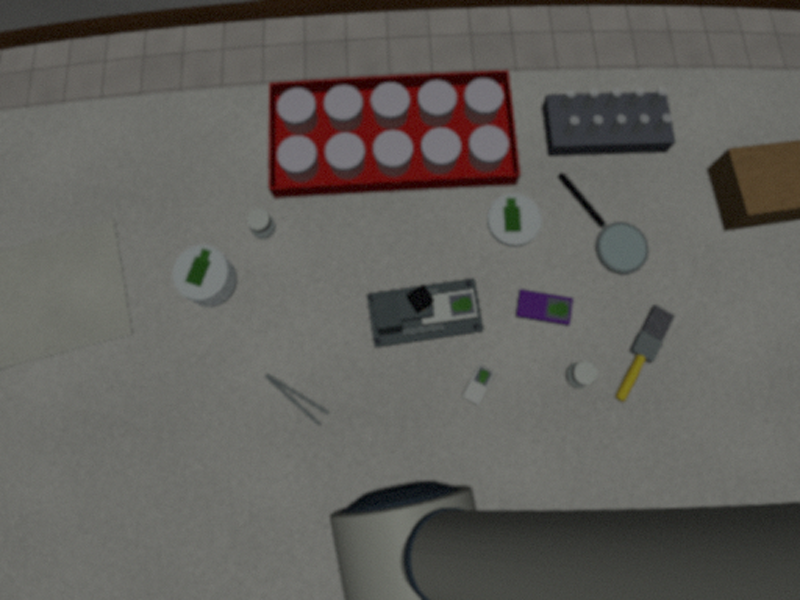

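The top view shows the clamp at about (425,313), with its open end to the right. The white cassette is in it near (455,305), the knob is at (420,298), the purple cassette at (545,307) and the small white one at (477,385). I'll zoom in on the clamp.

Run:
```python
import cv2,numpy as np
from rig import arm
def crop(n,x0,y0,w,h,k):
    im=np.mean([arm.snapshot(n).astype(float) for _ in range(4)],0).astype(np.uint8)[:,:,::-1]
    c=cv2.resize(im[y0:y0+h,x0:x0+w],None,fx=k,fy=k,interpolation=cv2.INTER_CUBIC)
    return np.clip(c.astype(float)*1.6,0,255).astype(np.uint8)
cv2.imwrite("pics/topc.png",crop("top",230,172,85,55,9))
cv2.imwrite("pics/scenec.png",crop("scene",215,170,80,62,9))
```

```text
(no output)
```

View pics/topc.png

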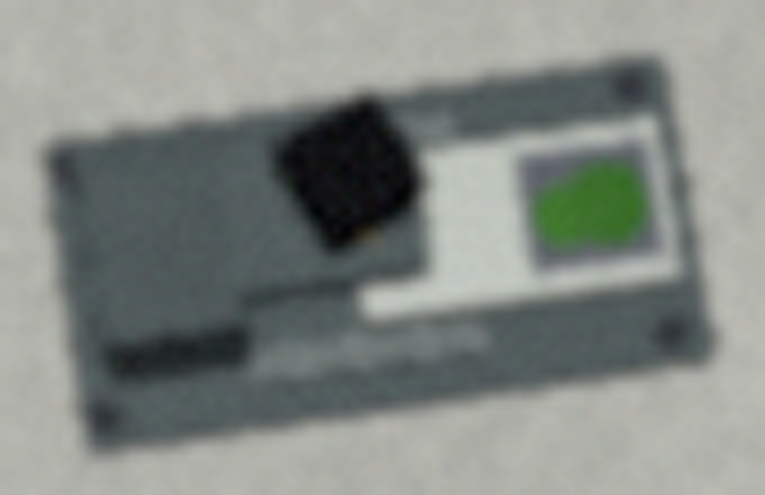

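View pics/scenec.png

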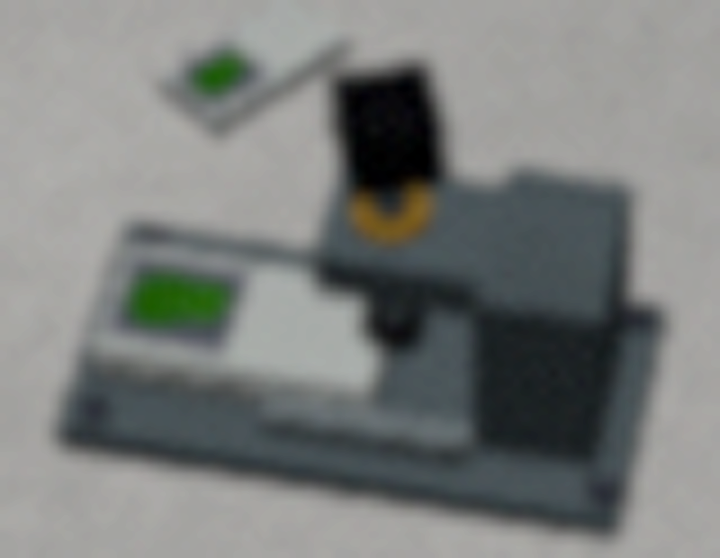

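Top crop: base corners (48,143), (660,58), (715,358), (92,450); cassette near end (655,120) and (685,272); knob top corners (372,95), (425,180), (335,252), (277,160). Scene crop: base corners (62,440), (615,530), (662,315). I'll fit poses to these points.

```bash
cat > h.py <<'E'
import numpy as np
from rig import arm
from scipy.optimize import least_squares
CAL={n:arm.get_calibration(n) for n in("top","scene")}
OFF={"top":(230,172),"scene":(215,170)}
def proj(n,P):
    c=CAL[n];T=np.linalg.inv(c["cam_to_world"]);p=T[:3,:3]@P+T[:3,3];s=p[:2]/p[2]
    s=s*(1+c["k1"]*(s@s));K=c["intrinsics"];return np.array([K[0,0]*s[0]+K[0,2],K[1,1]*s[1]+K[1,2]])
def px(n,u,v): return np.array(OFF[n])+(np.array([u,v])+.5)/9-.5
def Rz(a): return np.array([[np.cos(a),-np.sin(a),0],[np.sin(a),np.cos(a),0],[0,0,1]])
E
cat > fit.py <<'E'
from h import *
B=[("top",48,143,.08,-.045),("top",660,58,-.1,-.045),("top",715,358,-.1,.045),("top",92,450,.08,.045),
("scene",62,440,-.1,-.045),("scene",615,530,.08,-.045),("scene",662,315,.08,.045)]
# world: clamp x ~ +y ; image down = world -x = clamp +y
def W(q,p): return np.array([q[0],q[1],0])+Rz(q[2])@np.array(p)
f=lambda q:np.concatenate([proj(n,W(q,(x,y,.012 if n=="top" else .006)))-px(n,u,v) for n,u,v,x,y in B])
r=least_squares(f,[.43,0,np.pi/2]);q=r.x
print("clamp",q,np.degrees(q[2]));print(r.fun.reshape(-1,2).round(1))
K=[(372,95),(425,180),(335,252),(277,160)]
def g(k):
    out=[]
    for i,(u,v) in enumerate(K):
        a=k[3]-i*np.pi/2
        out.append(proj("top",np.array([k[0]+.0212*np.cos(a),k[1]+.0212*np.sin(a),.137]))-px("top",u,v))
    return np.concatenate(out)
r=least_squares(g,[q[0],q[1],0,0]);print("knob xy",r.x,"corner yaw",np.degrees(r.x[3]));print(r.fun.reshape(-1,2).round(1))
for (u,v),y in (((655,120),-.023),((685,272),.023)):
    r=least_squares(lambda s:proj("top",W(q,(s[0],s[1],.027)))-px("top",u,v),[-.08,y]);print("cass near end",r.x)
for u,v in((92,365),(375,390)):
    r=least_squares(lambda s:proj("scene",W(q,(s[0],s[1],.027)))-px("scene",u,v),[-.08,0]);print("scene cass",r.x)
E
python3 fit.py
```

```text
clamp [ 0.53251505 -0.00793319  1.6590896 ] 95.0588321666737
[[-0.8 -0.3]
 [ 0.6 -0.9]
 [ 0.4  0. ]
 [-0.9  0.2]
 [-1.2 -0.7]
 [ 0.3 -0.2]
 [ 0.5 -0.7]]
knob xy [ 0.53007699 -0.00793497  0.28626682 -0.24601969] corner yaw -14.09588990908033
[[-0.5 -0.5]
 [ 1.2  0.8]
 [ 0.2  0.2]
 [-0.9 -0.4]]
cass near end [-0.09157074 -0.02217949]
cass near end [-0.09261735  0.02175349]
scene cass [-0.08864481 -0.0318693 ]
scene cass [-0.00034988 -0.02360479]
```

```bash
cat >> h.py <<'E'
C=np.array([.532,-.008,0]);YAW=np.radians(95.06)
def W(x,y,z): return C+Rz(YAW)@np.array([x,y,z])
def down(yaw): c,s=np.cos(yaw),np.sin(yaw); return np.array([[c,s,0],[s,-c,0],[0,0,-1.]])
E
python3 - <<'E'
from h import *
j=lambda p,o:(lambda r:None if r is None else np.round(r,1))(arm.solve_ik(p,o))
for a in (YAW,YAW-np.pi): print(np.degrees(a),j(W(-.125,0,.15),down(a)))
for d in range(-180,181,45): print(d,j(C+[0,0,.12],down(np.radians(d))))
arm.grip(0.0)
arm.move_to(W(-.125,0,.12),down(YAW-np.pi)); print(arm.current_t(),arm.current_joint_positions())
arm.move_l(W(-.125,0,.0175),feed=.15); f0=np.array(arm.current_force());print(arm.current_t(),f0,arm.current_width())
ux=Rz(YAW)[:,0]
arm.move_l(W(-.112,0,.0175),feed=.1)
x=-.112
while x<-.070:
    x+=.002 if x<-.084 else .001
    arm.move_l(W(x,0,.0175),feed=.04)
    f=(np.array(arm.current_force())-f0)
    print(round(x,4),(Rz(YAW).T@f).round(1),round(arm.current_t(),2))
    if -f@ux>8: break
    if abs(f[2])>15 or -f@ux>8: break
E
```

```text
95.06 [-19.8  27.1  91.   -0.   61.9 -24.9]
-84.94 [-19.8  27.1  91.   -0.   61.9 155.1]
-180 [ -7.3  27.6  96.5  -0.   55.9 -97.3]
-135 [  -7.3   27.6   96.5   -0.    55.9 -142.3]
-90 [ -7.3  27.6  96.5  -0.   55.9 172.7]
-45 [ -7.3  27.6  96.5  -0.   55.9 127.7]
0 [-7.3 27.6 96.5 -0.  55.9 82.7]
45 [-7.3 27.6 96.5 -0.  55.9 37.7]
90 [-7.3 27.6 96.5 -0.  55.9 -7.3]
135 [ -7.3  27.6  96.5  -0.   55.9 -52.3]
180 [ -7.3  27.6  96.5  -0.   55.9 -97.3]
4.3417 [-1.98751530e+01  2.93666547e+01  9.26951133e+01 -3.63365675e-03
  5.79232326e+01  1.55072074e+02]
5.175 [0.20643756 0.61487471 0.42792882] 0.0005988493998822205
-0.11 [-0.9  1.  -1.1] 5.71
-0.108 [-1.1  1.  -1.1] 5.96
-0.106 [-1.   0.3  0.6] 6.21
-0.104 [-1.3  0.4  0.2] 6.46
-0.102 [-0.9 -0.3 -1.4] 6.71
-0.1 [-0.6 -0.7 -0.1] 6.96
-0.098 [-0.8  0.4 -0.8] 7.21
-0.096 [-0.7  0.8 -0.7] 7.46
-0.094 [ 0.   1.1 -0.2] 7.71
-0.092 [0.6 0.9 0.6] 7.96
-0.09 [-0.7 -0.1 -1.7] 8.21
-0.088 [-1.3  1.4 -0.6] 8.46
-0.086 [-0.   0.6  0.5] 8.71
-0.084 [-0.6  0.2 -0.6] 8.96
-0.083 [-0.5  0.5  0.3] 9.21
-0.082 [-0.2  0.6 -1.4] 9.46
-0.081 [-1.   0.3 -1.3] 9.71
-0.08 [-1.   0.9  0.5] 9.96
-0.079 [0.  0.3 0.6] 10.21
-0.078 [-0.4  0.6 -0.3] 10.46
-0.077 [-0.8  0.9  0.1] 10.71
-0.076 [-7.1  1.3 -1.5] 10.96
-0.075 [-16.5   1.9  -1.5] 11.21
```

Contact with the stop came at finger x = -0.0755, against an expected -0.076, so the cassette is home. Next I retreat, go over the knob and grip it while checking forces.

```bash
cat >> h.py <<'E'
def ft(n=8):
    a=[]
    for _ in range(n): a.append(np.r_[arm.current_force(),arm.current_torque()]); arm.sleep(.02)
    return np.mean(a,0)
E
python3 - <<'E'
from h import *
arm.move_l(W(-.085,0,.0175),feed=.05)
arm.move_l(W(-.10,0,.20),feed=.2)
arm.grip(.06)
p=np.array([.531,-.008,.105]); o=down(np.radians(211))
j=arm.solve_ik(p+[0,0,.075],o); j=np.array(j)
if j[5]>100: j[5]-=360
print(j.round(1)); arm.move_joints(j)
im=arm.snapshot("scene")
import cv2; cv2.imwrite("pics/s2.png",np.clip(cv2.resize(im[150:245,195:315,::-1],None,fx=6,fy=6,interpolation=cv2.INTER_CUBIC)*1.5,0,255).astype(np.uint8))
print(arm.current_t(),arm.current_joint_positions()[5])
E
```

```text
[  -7.3   23.    92.8   -0.    64.2 -128.3]
17.9667 -128.29584662051496
```

View pics/s2.png

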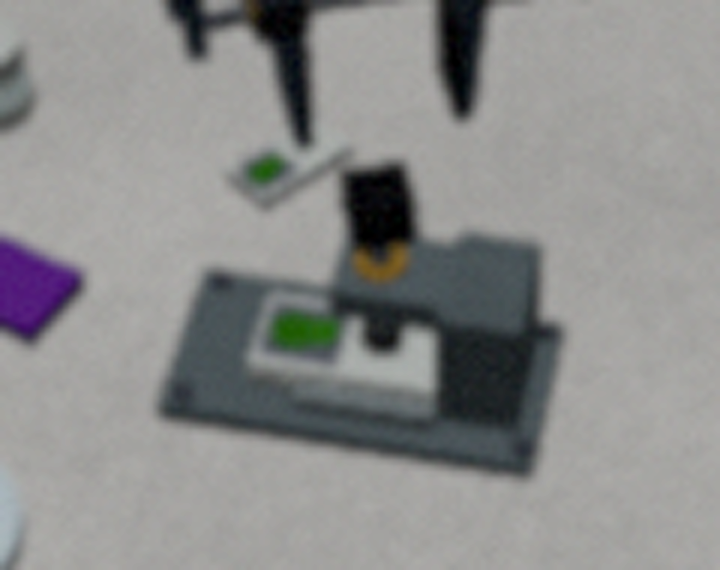

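The cassette's far end, at about (440,370), touches the column, so it is home. The fingers are above the knob at (378,205), so I descend and grip.

Run:
```python
from h import *
p=np.array([.531,-.008,.105]); R=down(np.radians(211))
arm.move_l(p,R,feed=.1)
b=ft(); np.save("b.npy",b); print("base",b.round(2),arm.current_t())
arm.grip(.036); d=ft()-b; print("36",(R.T@d[:3]).round(1),d[3:].round(3),arm.current_width())
if np.linalg.norm(d[:3])<6:
    arm.grip(0.0); d=ft()-b; print("grip",(R.T@d[:3]).round(1),d[3:].round(3),arm.current_width(),arm.current_grasp_force())
print(arm.current_t(),arm.current_ee_pos(),(R.T@arm.current_tool_rot()).round(3).tolist())
```

```text
base [-0.2   0.34 -0.08  0.12 -0.12 -0.01] 19.0
36 [ 0.1 -0.2  0.4] [-0.004  0.001  0.011] 0.035901672228620625
grip [ 0.7 -5.1 -0. ] [-0.794 -0.229 -0.19 ] 0.029825454209686377 29.841984808444977
20.0833 [ 0.53127015 -0.00824568  0.10509005] [[1.0, -0.0, -0.0], [0.0, 1.0, -0.001], [0.0, 0.001, 1.0]]
```

```bash
cat > turn.py <<'E'
from h import *
import json,os
b=np.load("b.npy"); S="st.json"
st=json.load(open(S)) if os.path.exists(S) else dict(th=0.,p=[.531,-.008,.105],log=[])
def step(d,n=5,w=.8):
    """turn d rad clockwise, sink 4 mm/rad, give way to side and axial forces, read torque"""
    st["th"]+=d; p=np.array(st["p"])-[0,0,.004*d]
    arm.move_l(p,down(np.radians(211)-st["th"]),feed=max(np.linalg.norm(p-arm.current_ee_pos()),.004*abs(d))/(abs(d)/w))
    m=ft(n)-b; c=np.clip(m[:3]*5e-5,-3e-4,3e-4); p+=c
    st["p"]=list(p); st["log"].append([st["th"],m[5]]); json.dump(st,open(S,"w"))
    print(round(st["th"],3),"F",m[:3].round(1),"Tz",m[5].round(3),"p",(p*1e3).round(2),"t",round(arm.current_t(),2)); return m
E
python3 - <<'E'
from turn import *
for _ in range(6):
    m=step(.1)
    if np.abs(m[:3]).max()>15 : break
E
```

```text
0.1 F [ 2.7 -3.2  0.1] Tz -0.166 p [531.14  -8.16 104.61] t 20.42
0.2 F [2.3 0.8 0.7] Tz -0.185 p [531.25  -8.12 104.24] t 20.76
0.3 F [0.9 4.4 1. ] Tz -0.189 p [531.3   -7.9  103.89] t 21.1
0.4 F [0.8 5.6 1. ] Tz -0.138 p [531.34  -7.62 103.54] t 21.46
0.5 F [0.3 5.2 1. ] Tz -0.165 p [531.35  -7.36 103.19] t 21.82
0.6 F [0.2 5.3 0.5] Tz -0.147 p [531.36  -7.1  102.82] t 22.17
```

The torque at rest is negative, so I'm probably seeing a resting torque. I'll read it as a time series right after a step and check that the knob has turned.

Run:
```python
from turn import *
print("w",arm.current_width())
def ser(d,w):
    st["th"]+=d; p=np.array(st["p"])-[0,0,.004*d]; t0=arm.current_t()
    arm.move_l(p,down(np.radians(211)-st["th"]),feed=max(np.linalg.norm(p-arm.current_ee_pos()),.004*abs(d))/(abs(d)/w))
    t1=arm.current_t();s=[];R0=down(np.radians(211)-st["th"])
    for i in range(8):
        T=arm.current_torque()[2]-b[5]; R=R0.T@arm.current_tool_rot(); s.append((round(T,3),round(1e3*np.arctan2(R[1,0],R[0,0]),2),round(arm.current_dq()[5],2))); arm.sleep(.01)
    st["p"]=list(p+np.clip((ft(3)-b)[:3]*5e-5,-3e-4,3e-4))
    print(round(st["th"],3),d,w,round(t1-t0,3),s)
ser(.05,.8); ser(.03,.2); ser(.03,.1); ser(.003,.1)
json.dump(st,open(S,"w")); print(arm.current_width(),arm.current_t())
import cv2; im=arm.snapshot("scene"); cv2.imwrite("pics/s3.png",np.clip(cv2.resize(im[150:245,195:315,::-1],None,fx=6,fy=6,interpolation=cv2.INTER_CUBIC)*1.5,0,255).astype(np.uint8))
```

```text
w 0.029871091558681277
0.65 0.05 0.8 0.25 [(np.float64(0.01), np.float64(-3.53), np.float64(-0.76)), (np.float64(0.024), np.float64(-3.55), np.float64(-0.63)), (np.float64(0.026), np.float64(-3.66), np.float64(-0.41)), (np.float64(-0.003), np.float64(-3.63), np.float64(-0.44)), (np.float64(-0.03), np.float64(-3.74), np.float64(-0.27)), (np.float64(-0.044), np.float64(-3.79), np.float64(-0.2)), (np.float64(-0.038), np.float64(-3.76), np.float64(-0.14)), (np.float64(0.017), np.float64(-3.83), np.float64(-0.06))]
0.68 0.03 0.2 0.25 [(np.float64(0.067), np.float64(-2.85), np.float64(-0.06)), (np.float64(0.12), np.float64(-2.84), np.float64(0.21)), (np.float64(0.126), np.float64(-2.85), np.float64(0.32)), (np.float64(0.11), np.float64(-2.74), np.float64(0.35)), (np.float64(0.131), np.float64(-2.67), np.float64(0.43)), (np.float64(0.09), np.float64(-2.64), np.float64(0.49)), (np.float64(0.085), np.float64(-2.53), np.float64(0.49)), (np.float64(0.115), np.float64(-2.49), np.float64(0.53))]
0.71 0.03 0.1 0.25 [(np.float64(0.032), np.float64(-1.19), np.float64(-0.45)), (np.float64(0.056), np.
[... 194 characters left out ...]
oat64(0.02)), (np.float64(0.026), np.float64(-1.27), np.float64(0.07)), (np.float64(0.105), np.float64(-1.27), np.float64(0.12)), (np.float64(0.04), np.float64(-1.24), np.float64(0.22))]
0.713 0.003 0.1 0.25 [(np.float64(0.134), np.float64(-0.3), np.float64(-0.07)), (np.float64(0.223), np.float64(-0.29), np.float64(0.06)), (np.float64(0.197), np.float64(-0.21), np.float64(0.06)), (np.float64(0.126), np.float64(-0.29), np.float64(0.03)), (np.float64(0.162), np.float64(-0.31), np.float64(0.03)), (np.float64(0.155), np.float64(-0.27), np.float64(0.03)), (np.float64(0.153), np.float64(-0.28), np.float64(0.11)), (np.float64(0.161), np.float64(-0.27), np.float64(-0.1))]
0.02965588591158572 23.6333
```

View pics/s3.png

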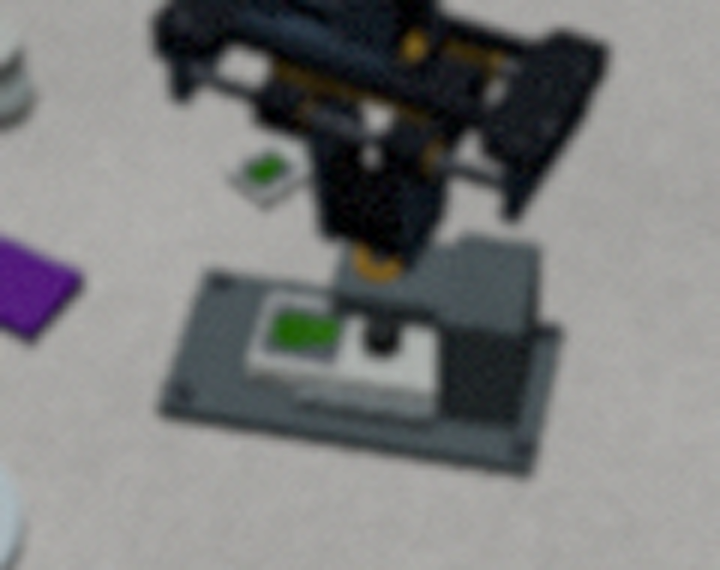

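```bash
cat > cyc.py <<'E'
from turn import *
def mv(d,w):
    st["th"]+=d; p=np.array(st["p"])-[0,0,.004*d]; st["p"]=list(p)
    arm.move_l(p,down(np.radians(211)-st["th"]),feed=max(np.linalg.norm(p-arm.current_ee_pos()),.004*abs(d))/(abs(d)/w))
def cycle(fast,slow=.02,w=.06,n=6):
    if fast: mv(fast,.5)
    mv(slow,w); m=ft(n)-b
    st["p"]=list(np.array(st["p"])+np.clip(m[:3]*8e-5,-4e-4,4e-4))
    st["log"].append([st["th"],m[5]]); json.dump(st,open(S,"w"))
    print(round(st["th"],3),"F",m[:3].round(1),"Tz",m[5].round(3),"p",(np.array(st["p"])*1e3).round(2),"t",round(arm.current_t(),2)); return m
E
python3 - <<'E'
from cyc import *
for _ in range(8):
    m=cycle(.08)
    if m[5]>.215 or np.abs(m[:3]).max()>12: break
E
```

```text
0.813 F [-1.7  3.6 -0.3] Tz 0.136 p [531.03  -6.1  101.96] t 24.31
0.913 F [ 0.3  4.  -0.7] Tz 0.142 p [531.05  -5.77 101.51] t 24.97
1.013 F [ 2.1  3.6 -0.4] Tz 0.189 p [531.22  -5.48 101.07] t 25.61
1.113 F [3.  2.9 0.7] Tz 0.211 p [531.47  -5.25 100.73] t 26.26
1.213 F [3.3 2.3 1.1] Tz 0.251 p [531.73  -5.07 100.41] t 26.9
```

Run:
```python
from cyc import *
for _ in range(3): cycle(0,.005,.03,12)
print(arm.current_width(),arm.current_grasp_force())
import cv2
for n,(x,y) in {"scene":(235,185)}.items():
    im=np.mean([arm.snapshot(n).astype(float) for _ in range(4)],0)
    cv2.imwrite("pics/s4.png",np.clip(cv2.resize(im[185:225,230:290,::-1],None,fx=13,fy=13,interpolation=cv2.INTER_CUBIC)*2,0,255).astype(np.uint8))
```

```text
1.218 F [ 1.9 -0.5  1. ] Tz 0.322 p [531.88  -5.11 100.47] t 27.36
1.223 F [ 0.3 -1.2  0.7] Tz 0.303 p [531.9  -5.2 100.5] t 27.81
1.228 F [-1.2 -0.6  0.3] Tz 0.296 p [531.81  -5.25 100.5 ] t 28.26
0.0303792526869629 29.96774911880493
```

View pics/s4.png

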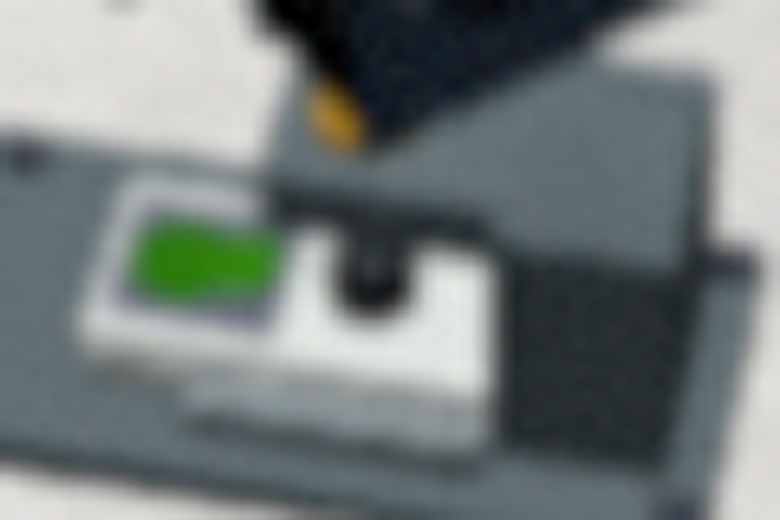

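The saturated torque is about 0.30 against about 0.185 free, so I'm at roughly 28 N, a bit above target. My earlier readings weren't saturated, so I'll back off a little and retighten slowly with clean readings.

Run:
```python
from cyc import *
mv(-.26,.3); print("rev",(ft(5)-b).round(2))
cycle(.0,.03,.06,4)
T=[];
for i in range(12):
    T.append(cycle(0,.02,.04,8)[5])
    base=np.median(T[1:4]) if len(T)>4 else .19
    if T[-1]>min(base,.19)+.058: break
```

```text
rev [-2.85 -4.46 -0.51 -0.82  0.51  0.13]
0.998 F [-3.5 -5.  -0.1] Tz 0.111 p [531.53  -5.65 101.41] t 29.37
1.018 F [-2.5 -1.2 -1.1] Tz 0.167 p [531.33  -5.74 101.25] t 29.82
1.038 F [-1.4  0.9 -0.7] Tz 0.15 p [531.22  -5.67 101.11] t 30.2
1.058 F [ 0.   1.7 -0.3] Tz 0.178 p [531.22  -5.54 101.  ] t 30.58
1.078 F [ 1.1  1.2 -0.3] Tz 0.168 p [531.31  -5.44 100.89] t 30.97
1.098 F [1.6 0.6 0.4] Tz 0.175 p [531.43  -5.39 100.85] t 31.35
1.118 F [1.1 0.5 0.3] Tz 0.204 p [531.53  -5.35 100.79] t 31.73
1.138 F [0.6 0.1 0.5] Tz 0.213 p [531.57  -5.35 100.75] t 32.12
1.158 F [0.8 0.4 0.3] Tz 0.201 p [531.63  -5.31 100.69] t 32.5
1.178 F [0.4 0.4 0.1] Tz 0.212 p [531.66  -5.28 100.62] t 32.88
1.198 F [0.4 1.  0.4] Tz 0.244 p [531.69  -5.2  100.57] t 33.27
```

Run:
```python
from cyc import *
for _ in range(3): cycle(0,.004,.03,12)
```

```text
1.202 F [-0.2  0.1  0.1] Tz 0.302 p [531.68  -5.19 100.56] t 33.72
1.206 F [-0.5 -0.2 -0.3] Tz 0.306 p [531.64  -5.2  100.52] t 34.17
1.21 F [ 0.1 -0.2  0.4] Tz 0.299 p [531.65  -5.22 100.53] t 34.62
```

Run:
```python
from cyc import *
mv(-.24,.3)
for a in (.03,.04,.04,.04):
    mv(a,.08)
    for _ in range(3): cycle(0,.004,.03,8)
```

```text
1.004 F [-1.8 -5.5 -0.4] Tz 0.185 p [531.5   -5.62 101.33] t 35.73
1.008 F [-1.9 -2.5 -0.4] Tz 0.211 p [531.35  -5.82 101.28] t 36.16
1.012 F [-0.9  0.3 -0.3] Tz 0.233 p [531.28  -5.8  101.23] t 36.54
1.056 F [ 0.4  3.7 -0.3] Tz 0.213 p [531.31  -5.5  101.04] t 37.17
1.06 F [ 0.9  1.1 -0.3] Tz 0.246 p [531.37  -5.41 101.  ] t 37.56
1.064 F [ 0.8 -0.8  0.4] Tz 0.241 p [531.44  -5.48 101.02] t 37.94
1.108 F [0.4 0.6 0.1] Tz 0.217 p [531.47  -5.43 100.85] t 38.58
1.112 F [0.7 0.6 0.1] Tz 0.257 p [531.53  -5.39 100.84] t 38.96
1.116 F [ 0.4 -0.3  0.2] Tz 0.264 p [531.56  -5.41 100.84] t 39.34
1.16 F [0.3 1.7 0.3] Tz 0.244 p [531.59  -5.28 100.69] t 39.98
1.164 F [0.3 0.2 0.3] Tz 0.293 p [531.61  -5.26 100.7 ] t 40.36
1.168 F [-0.1 -0.   0. ] Tz 0.285 p [531.61  -5.26 100.68] t 40.74
```

Run:
```python
from cyc import *
mv(-.2,.4); cycle(0,-.2,.4,3); 
for a in (.04,.08,.08):
    mv(a,.12)
    for _ in range(3): cycle(0,.004,.03,8)
```

```text
0.768 F [ -2.6 -10.   -0.8] Tz 0.147 p [531.4   -5.66 102.22] t 41.62
0.812 F [-2.  -6.5 -0.2] Tz 0.122 p [531.24  -6.06 102.02] t 42.33
0.816 F [-1.3 -3.5 -0.7] Tz 0.132 p [531.14  -6.34 101.95] t 42.75
0.82 F [-0.7  0.2 -0.7] Tz 0.159 p [531.08  -6.32 101.88] t 43.13
0.904 F [0.9 4.7 0.1] Tz 0.003 p [531.15  -5.95 101.55] t 43.79
0.908 F [ 0.2  1.8 -0. ] Tz 0.123 p [531.17  -5.81 101.53] t 44.2
0.912 F [ 0.3 -0.6  0.1] Tz 0.173 p [531.19  -5.86 101.52] t 44.58
0.996 F [1.5 2.5 0.4] Tz 0.019 p [531.31  -5.66 101.22] t 45.23
1.0 F [1.2 0.8 0.8] Tz 0.17 p [531.41  -5.59 101.27] t 45.61
1.004 F [ 0.5 -0.8 -0. ] Tz 0.217 p [531.45  -5.66 101.25] t 45.99
```

Saturated torque is about 0.18 when free and rises from about 0.93 rad, so 20 N corresponds to about 0.255–0.26 N m, at 1.09–1.11 rad. I'll tighten to there, release and retreat.

Run:
```python
from cyc import *
mv(.065,.1)
for _ in range(6):
    m=cycle(0,.004,.03,8)
    if m[5]>.253: break
mv(-.003,.05); print("rest",(ft(5)-b).round(2))
arm.grip(.06); print(arm.current_width(),(ft(3)-b).round(2))
p=np.array(arm.current_ee_pos())
arm.move_l(p+[0,0,.09],feed=.12)
arm.move_to([.40,-.35,.30],down(np.radians(120)))
print(arm.current_t())
import cv2
im=np.mean([arm.snapshot("scene").astype(float) for _ in range(3)],0)
cv2.imwrite("pics/s5.png",np.clip(cv2.resize(im[150:245,195:315,::-1],None,fx=6,fy=6,interpolation=cv2.INTER_CUBIC)*1.7,0,255).astype(np.uint8))
```

```text
1.073 F [ 0.3  1.9 -0.2] Tz 0.098 p [531.48  -5.51 100.96] t 46.62
1.077 F [0.  1.2 0.1] Tz 0.215 p [531.48  -5.41 100.95] t 47.01
1.081 F [-0.2 -0.5  0.2] Tz 0.258 p [531.46  -5.45 100.95] t 47.39
rest [-0.48 -0.9   0.19 -0.15  0.05  0.15]
0.05972044979037379 [ 0.   -0.38 -0.04 -0.08 -0.05 -0.02]
50.7417
```

View pics/s5.png

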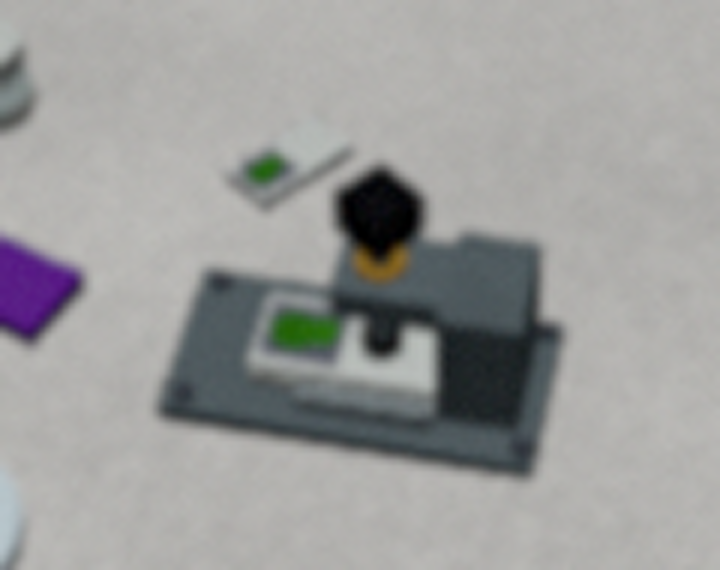

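The pad, at about (380,340), bears on the cassette. The cassette is still home against the column at (440,370), the knob has turned, and nothing else has moved. I'll hand it in.

```bash
python3 -c "
from rig import arm
print(arm.sign_off())"
```

```text
the job is handed in; nothing more can be done
None
```

The job is handed in: the cassette is home against the stop and clamped at about 20 N by the felt torque (roughly 18–22 N), after I first overshot to about 30 N (possibly nearer 40 N by turn angle), backed off and retightened; the last picture shows no visible damage, and the gripper is clear.

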